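# Let the used vials into the bench bin and ease its lid shut

## Robot

A 6-joint arm with a two-finger parallel gripper is mounted at the origin on the work surface. World frame = base frame: x ahead of the robot, y to its left, z up, the work surface at z = 0. Lengths are in m, angles in rad, forces in N, time in s.
With the tool pointing down it reaches from about 0.3 to 0.875 m from the base axis. Payload 6.4 kg.
Tool frame: the origin (TCP) lies between the finger pads; the fingertips stand 19 mm ahead of it and the grasp point (between the pads) is the TCP (ctrl.tips_ahead is the z of the fingertips in the tool frame, in m); z points along the fingers, y is the line along which they close (so a half turn about z gives the same grasp; the last joint's range is limited). The gripper opens to 85 mm and grips with 20 to 120 N. Pads are 22 mm wide; open, the fingers measure 114 mm over their backs; the gripper's body (76 mm by 85 mm) begins 54 mm behind the grasp point. The pads swing forward as they close: fully open they stand 13 mm farther back than shut.
Start: joints at [-1.434, 0.181, 1.607, -0, 1.354, -0.206], TCP at [0.193, -0.542, 0.25] pointing down, gripper open.
Joint ranges: [-2.99, 2.99], [-0.89, 2.07], [0.3, 2.58], [-1.14, 4.28], [0, 2.63], [-3.12, 3.12]. Speed limits (rad/s): [2.57, 2.57, 3.01, 3.14, 3.14, 3.14].

## Interface

Orientations are given as a unit quaternion [w, x, y, z].
In Python, from bench import readout, vision, ctrl gives the robot as it stands.
- The arm moves only by the tool play_rows, never from a script. Its arguments are lists of equal length, an entry for each row: "xyz": the shift along the tool's x, y, z in mm, a list of three; "rot": the turn, a rotation vector about the tool's x, y, z in rad, a list of three; "grip": the opening, from 0 (shut) to 1 (fully open). In form: {"xyz": [[x, y, z], ...], "rot": [[rx, ry, rz], ...], "grip": [grip, ...]}. A call has exactly 10 rows; each row is the pose to reach, as a shift and turn from the pose commanded when the call began, along the tool's axes at that moment; what a row does not reach only later rows make up. A row lasts 1/8 s, in which the tool goes at most 62.5 mm and 10.7 degrees, less where a joint would pass 70% of its speed; a pose out of reach is approached as far as the arm can. A call with a gripper value outside its range is refused whole. The fingers move at their own pace and stop on an object; the grip force is fixed at half the most. Time passes only in rows, so rows that repeat a pose let the fingers close, or fill a call up. It gives the time, the measured TCP pose, the force, the opening and the grip force at its end, in the units of the state.
- readout.get_obs(): the state, without advancing time (a new reading comes with each control period).
- vision.camera(name): name is "side" or "top"; returns a dict with "color" (420x560x3 uint8, red, green, blue), "depth" (420x560 float32, m along the optical axis (not along the pixel's ray), 0 where there is no reading), "camera_matrix" (3x3 intrinsics, pixels), "extrinsics" (4x4, takes a point from camera to world coordinates). Camera axes: x right, y down, z forward; pixel columns grow to the right and rows downward; lengths in m; the calibration is good to about 2 mm. A picture is of the moment at which its call begins.
- ctrl.hand_in(): hands the job in; it is judged then, once.
The state is a dict: "time_s": time; "q": joint angles; "dq": joint speeds; "joint_efforts": joint torques, N m; "eef_pos": TCP position; "eef_rot": TCP orientation; "wrist_force": force on the tool from outside, world axes, zero at the start; "torque": the same for the moment, N m; "opening": opening from 0.0 (shut) to 1.0 (fully open); "grasp_force": force on a finger pad.
Only numpy, scipy, OpenCV 4.12 (cv2) and the standard library are available. Lean on these libraries where they do the work, as an engineer would, in place of code of your own. Each camera call takes 0.05 s, during which the arm holds its last target. There are 200 camera calls.

## Task

Two used sample vials wait on the chute of the bench bin, held back by its closed lid. Press the bin's lever all the way down so that the lid swings fully open and both vials roll in, then ease the lever back up slowly so that the lid comes down shut without slamming, and take the hand away. Work only by pressing the lever: grasp nothing, do not touch the vials or the lid, and leave the other things on the bench alone.

Things in the scene. Friction and masses are not known exactly. Their poses are not given: they have to be found in the camera images.
- bin: White plastic box fixed to the bench, 180 (x) by 160 (y) by 130 mm tall, walls 4 mm. Origin: centre of its underside. Its -x is the front, where the lever sticks out towards the robot; yaw up to 0.5 rad either way. On its +y side a steel chute, 74 mm wide, rises outwards at 15 degrees to y = 200, z = 145 mm; it feeds through a notch in the wall. Grey link cover on the -y side (to y = -98 mm).
- bin_in (a point): Centre of the bin's inner floor, 6 mm above the bench; axes as the bin's.
- lid_front (a point): Grey plastic lid, 192 x 168 x 6 mm, about 0.3 kg, 133 mm above the bench when shut, hinged along the bin's far (+x) top edge; a flap in the notch on the +y side holds the vials back. The point is the middle of its front edge, on top, 188 mm in front of the hinge line. The lid is not to be touched.
- lid (a joint): Angle of the lid: 0 shut, grows as its front edge rises, 1.14 rad fully open. Linked rigidly to the lever: lid angle = 2.6 x lever angle. Lightly damped: the lid falls shut by its own weight and slams if the lever is let go or slips, well over 2 rad/s; under 2 rad/s is no slam (pad rising at under about 80 mm/s, at its fastest).
- lever (a joint): Angle of the lever: 0 up (lid shut), 0.44 rad fully down against its stop (lid fully open). Hinge axis along the bin's y, 104 mm in front of the bin's centre and 75 mm above the bench. It takes about 5 to 8 N on the pad to press, less when farther down, and returns by the lid's weight.
- lever_pad (a point): Centre of the top face of the lever's flat steel pad (45 mm along the lever, 70 mm across, 8 mm thick), 110 mm out from the lever's hinge. The lever slopes up outwards by 0.2 rad at rest, down outwards by 0.24 rad when pressed; this point is 101 mm above the bench at rest and sinks 48 mm. Only the bench is under the pad; press it from straight above.
- vial_a: Capped glass vial, 27 mm diameter, 58 mm long, 22 g, lying across the chute (its axis is its own x) against the lid's flap. Origin at its centre. Rolls in when the lid has risen about 0.4 rad. Not to be touched.
- vial_b: A second such vial, lying just above the first on the chute, which follows it into the bin.
- dish: Shut clear petri dish, 90 mm diameter, 16 mm high, a bystander on the bench near the bin; origin under its centre.
- flask: Small glass bottle with a screw cap, 42 mm diameter, 80 mm tall, a bystander on the bench near the bin; origin under its centre.
- tape: Roll of paper tape lying flat, 90 mm diameter, 25 mm high, a bystander on the bench near the bin; origin under its centre.
There are look-alikes about, which are no part of the job. Leave any blue or red look-alike of the vial_b alone.

How it is judged:
On the way:
1. the lid is fully open and both vials lie in the bin (value of joint lid above 1 rad and z of vial_a in the frame of bin_in between 0 and 0.065 m and x of vial_a in the frame of bin_in between -0.085 and 0.085 m and y of vial_a in the frame of bin_in between -0.085 and 0.085 m and z of vial_b in the frame of bin_in between 0 and 0.065 m and x of vial_b in the frame of bin_in between -0.085 and 0.085 m and y of vial_b in the frame of bin_in between -0.085 and 0.085 m), for 0.2 s.
At the end, for the whole second after the job is handed in: The lid is shut (within 0.04 rad), the lever is back up (within 0.02 rad) and both vials lie in the bin, after the lid had been opened past 1.0 rad (value of joint lid below 0.04 rad and value of joint lever below 0.02 rad and z of vial_a in the frame of bin_in between 0 and 0.065 m and x of vial_a in the frame of bin_in between -0.085 and 0.085 m and y of vial_a in the frame of bin_in between -0.085 and 0.085 m and z of vial_b in the frame of bin_in between 0 and 0.065 m and x of vial_b in the frame of bin_in between -0.085 and 0.085 m and y of vial_b in the frame of bin_in between -0.085 and 0.085 m); the robot touches nothing.
It fails at once if the lid was let fall: it came down faster than 2 rad/s in the lower part of its swing (below 0.5 rad) (velocity of joint lid below -2 rad/s and value of joint lid below 0.5 rad).
It fails at once if the robot touched the lid (contact force between any of the fingers, the arm and lid above 0.5 N).
It fails at once if the robot touched a vial (contact force between any of the fingers, the arm and vial_a above 0.5 N or contact force between any of the fingers, the arm and vial_b above 0.5 N).
It fails at once if a bystander was moved by more than 15 mm or tipped (distance of any of dish, flask, tape from where it was at the start of the episode above 0.015 m or angle between any of dish, flask, tape's own z axis and vertical above 0.4 rad).
It also fails if it takes over 48 s, if anything falls off the work surface, if the arm or the gripper's body presses on something with over 40 N, if the wrist force passes 120 N, or if a joint passes its speed limit or range.

## Working session

There is one attempt and no reset: what is moved stays moved. The work goes in short steps, Python scripts to look and compute and a tool call to move; the robot and the scene stay as the last step left them, time stands still between calls to the robot, and variables do not carry over. Pictures are saved under pics/ and viewed, at most 10 in all, crops included, and the job is handed in when it is done.

Besides the shell and the picture viewer there is one more tool, called after "Emit:" by a JSON object that holds its "api" and its "payload". play_rows: Moves the arm, as the interface text tells. Its arguments: {"type":"object","properties":{"xyz":{"type":"array","items":{"type":"array","items":{"type":"number"}}},"rot":{"type":"array","items":{"type":"array","items":{"type":"number"}}},"grip":{"type":"array","items":{"type":"number"}}},"required":["xyz","rot","grip"]}

```bash
mkdir -p pics
python3 - <<'E'
from bench import readout, vision, ctrl
import cv2, numpy as np
for n in ("top","side"):
    c=vision.camera(n); cv2.imwrite(f"pics/{n}0.png",c["color"][:,:,::-1]); np.savez(f"{n}0.npz",**c)
o=readout.get_obs(); print(o, ctrl.tips_ahead)
E
```

```text
{'time_s': 0.1, 'q': array([-1.43429623e+00,  1.81505025e-01,  1.60789696e+00,  3.57106121e-06,
        1.35379168e+00, -2.06278232e-01]), 'dq': array([-0.00038367, -0.00119536, -0.00031314, -0.00086382,  0.00080248,
        0.00093377]), 'joint_efforts': array([ 1.06381433e-04, -4.45881021e+01, -3.52239490e+01, -2.73509304e-04,
        4.18674666e-03,  4.63206766e-05]), 'eef_pos': array([ 0.19322559, -0.5410718 ,  0.24945803]), 'eef_rot': array([-7.99959337e-04,  9.85348544e-01,  1.70550892e-01,  2.96655711e-05]), 'wrist_force': array([-0.65557985, -0.17916388,  0.41720035]), 'torque': array([-0.08461478, -0.00972581, -0.0045996 ]), 'grasp_force': 0.0, 'opening': 1.0041253693108736} 0.019
```

View pics/top0.png

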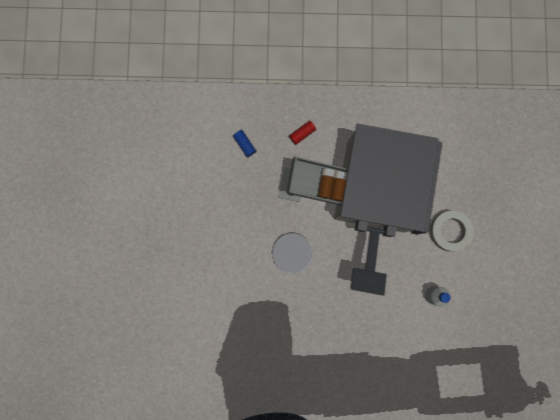

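View pics/side0.png

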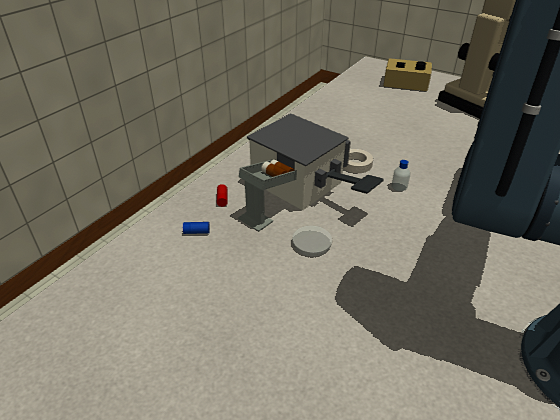

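The top view shows the pad at about (369,282), the lever running up to (376,228), the flask at (440,296), the tape at (452,230) and the dish at (292,252). The lid spans x 343–440 and y 126–230.

Run:
```python
import numpy as np
from scipy.spatial.transform import Rotation as R
c=np.load("top0.npz");K=c["camera_matrix"];E=c["extrinsics"];d=c["depth"]
v,u=np.mgrid[:420,:560]
P=np.stack([(u-K[0,2])/K[0,0]*d,(v-K[1,2])/K[1,1]*d,d],-1)@E[:3,:3].T+E[:3,3]
for n,(x,y) in dict(pad=(369,282),lever=(373,245),lid=(390,180),flask=(440,296),tape=(452,215),dish=(292,252)).items(): print(n,P[y,x].round(3))
def reg(x0,x1,y0,y1,z0,z1):
    Q=P[y0:y1,x0:x1].reshape(-1,3); return Q[(Q[:,2]>z0)&(Q[:,2]<z1)]
import cv2
for n,a in dict(pad=(345,392,266,300,.085,.12),lid=(330,450,115,240,.125,.145)).items():
    Q=reg(*a); r=cv2.minAreaRect((Q[:,:2]*1000).astype(np.float32)); print(n,len(Q),r,Q.mean(0),Q[:,2].min(),Q[:,2].max())
t=np.array([.19322559,-.5410718,.24945803]); 
q=[-8e-4,.98534854,.17055,3e-5]; print(R.from_quat(q,scalar_first=True).as_matrix().round(3))
```

```text
pad [ 0.502 -0.164  0.1  ]
lever [ 0.578 -0.175  0.086]
lid [ 0.705 -0.197  0.141]
flask [ 0.476 -0.316  0.073]
tape [ 0.649 -0.36   0.026]
dish [ 0.561 -0.011  0.012]
pad 806 ((508.8516845703125, -162.24693298339844), (70.6451416015625, 54.799903869628906), 80.76954650878906) [ 0.50530386 -0.16105226  0.10149712] 0.0910099937878357 0.1102793894552967
lid 8066 ((714.9574584960938, -184.85369873046875), (212.10987854003906, 193.591552734375), 80.5755386352539) [ 0.71127287 -0.19615492  0.1397799 ] 0.12505521907032469 0.14499939250240357
[[ 0.942  0.336 -0.   ]
 [ 0.336 -0.942  0.002]
 [ 0.    -0.002 -1.   ]]
```

Emit:
{"api": "play_rows", "payload": {"xyz": [[50, -30, 0], [100, -60, 0], [150, -90, 0], [200, -120, 5], [250, -150, 10], [295, -180, 20], [340, -205, 30], [380, -230, 40], [405, -245, 50], [418, -253, 60]], "rot": [[0, 0, 0.05], [0, 0, 0.1], [0, 0, 0.15], [0, 0, 0.2], [0, 0, 0.25], [0, 0, 0.3], [0, 0, 0.35], [0, 0, 0.4], [0, 0, 0.45], [0, 0, 0.5]], "grip": [0, 0, 0, 0, 0, 0, 0, 0, 0, 0]}}

```text
time_s: 1.35
eef_pos: [0.5025, -0.161, 0.1895]
eef_rot: [-0.0, 0.997, -0.078, -0.0]
wrist_force: [-0.3, -0.9, 0.3]
opening: -0.001
grasp_force: 0.0
```

Emit:
{"api": "play_rows", "payload": {"xyz": [[0, 0, 0], [0, 0, 0], [0, 0, 0], [0, 0, 10], [0, 0, 20], [0, 0, 20], [0, 0, 20], [0, 0, 20], [0, 0, 20], [0, 0, 20]], "rot": [[0, 0, 0], [0, 0, 0], [0, 0, 0], [0, 0, 0], [0, 0, 0], [0, 0, 0], [0, 0, 0], [0, 0, 0], [0, 0, 0], [0, 0, 0]], "grip": [0, 0, 0, 0, 0, 0, 0, 0, 0, 0]}}

```text
time_s: 2.6
eef_pos: [0.502, -0.1628, 0.1705]
eef_rot: [0.0, 0.997, -0.078, 0.0]
wrist_force: [-0.0, -0.4, 0.0]
opening: -0.002
grasp_force: 0.0
```

Run:
```python
from bench import readout, vision
import cv2, numpy as np
c=vision.camera("side"); cv2.imwrite("pics/side1.png",cv2.resize(c["color"][60:300,180:500,::-1],None,fx=2.4,fy=2.4))
o=readout.get_obs(); print(o["time_s"],o["eef_pos"],o["eef_rot"],o["opening"],o["wrist_force"])
```

```text
2.65 [ 0.50200294 -0.16277991  0.17042817] [ 4.47952723e-05  9.96914894e-01 -7.84899892e-02  1.13477823e-04] 0.003613573553988 [-0.1544067   0.52755734  0.07249332]
```

View pics/side1.png

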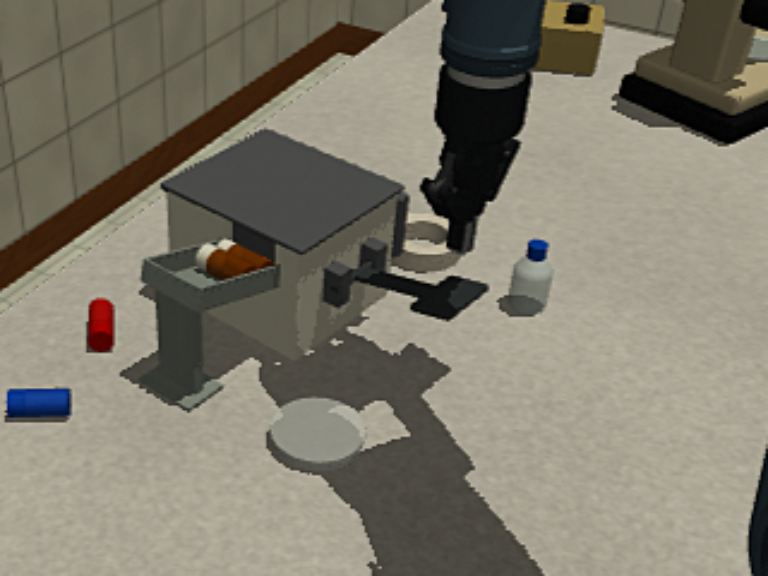

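The closed fingertips are right over the pad, at about (460,245) in the crop. Nothing else is near the hand, so I'm pressing now.

Emit:
{"api": "play_rows", "payload": {"xyz": [[0, 0, 20], [0, 0, 40], [0, 0, 47], [0, 0, 52], [0, 0, 58], [0, 0, 64], [0, 0, 70], [0, 0, 76], [0, 0, 82], [0, 0, 88]], "rot": [[0, 0, 0], [0, 0, 0], [0, 0, 0], [0, 0, 0], [0, 0, 0], [0, 0, 0], [0, 0, 0], [0, 0, 0], [0, 0, 0], [0, 0, 0]], "grip": [0, 0, 0, 0, 0, 0, 0, 0, 0, 0]}}

```text
time_s: 3.9
eef_pos: [0.5025, -0.1632, 0.0834]
eef_rot: [0.0, 0.997, -0.078, 0.001]
wrist_force: [-1.5, 0.0, 4.4]
opening: 0.001
grasp_force: 2.5
```

Emit:
{"api": "play_rows", "payload": {"xyz": [[0, 0, 2], [0, 0, 4], [0, 0, 5], [0, 0, 6], [0, 0, 7], [0, 0, 7], [0, 0, 7], [0, 0, 7], [0, 0, 7], [0, 0, 7]], "rot": [[0, 0, 0], [0, 0, 0], [0, 0, 0], [0, 0, 0], [0, 0, 0], [0, 0, 0], [0, 0, 0], [0, 0, 0], [0, 0, 0], [0, 0, 0]], "grip": [0, 0, 0, 0, 0, 0, 0, 0, 0, 0]}}

```text
time_s: 5.15
eef_pos: [0.5018, -0.1627, 0.0752]
eef_rot: [-0.0, 0.997, -0.078, -0.0]
wrist_force: [0.1, -0.5, 1.5]
opening: 0.002
grasp_force: 1.1
```

Run:
```python
from bench import readout, vision
import cv2, numpy as np
a=vision.camera("side")["color"][60:300,180:430,::-1]; b=vision.camera("top")["color"][100:340,250:500,::-1]
cv2.imwrite("pics/both2.png",cv2.resize(np.hstack([a,b]),None,fx=1.6,fy=1.6))
o=readout.get_obs(); print(o["time_s"],o["eef_pos"],o["wrist_force"])
```

```text
5.25 [ 0.50177709 -0.16272279  0.07522525] [-0.57433037 -1.50679349  2.42075143]
```

View pics/both2.png

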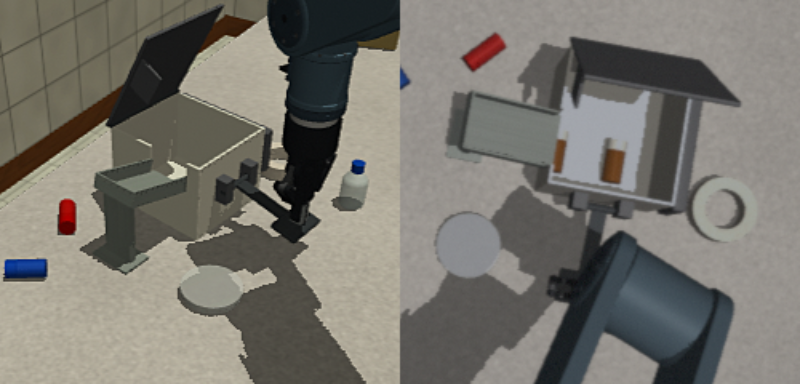

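Both vials lie on the bin floor, at about (560,155) and (615,160) in the right half, and the lid is wide open. I'll press on until the force shows the stop.

Emit:
{"api": "play_rows", "payload": {"xyz": [[0, 0, 1], [0, 0, 2], [0, 0, 3], [0, 0, 3], [0, 0, 3], [0, 0, 3], [0, 0, 3], [0, 0, 3], [0, 0, 3], [0, 0, 3]], "rot": [[0, 0, 0], [0, 0, 0], [0, 0, 0], [0, 0, 0], [0, 0, 0], [0, 0, 0], [0, 0, 0], [0, 0, 0], [0, 0, 0], [0, 0, 0]], "grip": [0, 0, 0, 0, 0, 0, 0, 0, 0, 0]}}

```text
time_s: 6.5
eef_pos: [0.5022, -0.1629, 0.0729]
eef_rot: [0.0, 0.997, -0.078, 0.0]
wrist_force: [-1.9, 0.1, 7.5]
opening: -0.004
grasp_force: 3.8
```

The force rose from 2 to 7.5 N and the tool lagged its target, so the lever is on its stop. Now easing up at about 20 mm/s.

Emit:
{"api": "play_rows", "payload": {"xyz": [[0, 0, 1], [0, 0, 1], [0, 0, 0], [0, 0, -2], [0, 0, -4], [0, 0, -6], [0, 0, -8], [0, 0, -10], [0, 0, -12], [0, 0, -14]], "rot": [[0, 0, 0], [0, 0, 0], [0, 0, 0], [0, 0, 0], [0, 0, 0], [0, 0, 0], [0, 0, 0], [0, 0, 0], [0, 0, 0], [0, 0, 0]], "grip": [0, 0, 0, 0, 0, 0, 0, 0, 0, 0]}}

```text
time_s: 7.75
eef_pos: [0.5018, -0.1627, 0.0864]
eef_rot: [-0.0, 0.997, -0.079, -0.0]
wrist_force: [-2.0, 0.5, 3.0]
opening: 0.002
grasp_force: 1.7
```

Emit:
{"api": "play_rows", "payload": {"xyz": [[0, 0, -2], [0, 0, -4], [0, 0, -6], [0, 0, -8], [0, 0, -10], [0, 0, -12], [0, 0, -14], [0, 0, -16], [0, 0, -18], [0, 0, -20]], "rot": [[0, 0, 0], [0, 0, 0], [0, 0, 0], [0, 0, 0], [0, 0, 0], [0, 0, 0], [0, 0, 0], [0, 0, 0], [0, 0, 0], [0, 0, 0]], "grip": [0, 0, 0, 0, 0, 0, 0, 0, 0, 0]}}

```text
time_s: 9.0
eef_pos: [0.5026, -0.1629, 0.1067]
eef_rot: [0.0, 0.997, -0.079, 0.001]
wrist_force: [0.9, 1.3, 3.9]
opening: 0.002
grasp_force: 2.2
```

Emit:
{"api": "play_rows", "payload": {"xyz": [[0, 0, -2], [0, 0, -4], [0, 0, -6], [0, 0, -8], [0, 0, -10], [0, 0, -12], [0, 0, -14], [0, 0, -16], [0, 0, -18], [0, 0, -20]], "rot": [[0, 0, 0], [0, 0, 0], [0, 0, 0], [0, 0, 0], [0, 0, 0], [0, 0, 0], [0, 0, 0], [0, 0, 0], [0, 0, 0], [0, 0, 0]], "grip": [0, 0, 0, 0, 0, 0, 0, 0, 0, 0]}}

```text
time_s: 10.25
eef_pos: [0.5007, -0.1621, 0.1253]
eef_rot: [-0.001, 0.997, -0.078, -0.002]
wrist_force: [-0.2, 0.3, -0.5]
opening: 0.001
grasp_force: 0.0
```

Emit:
{"api": "play_rows", "payload": {"xyz": [[0, 0, -5], [0, 0, -15], [0, 0, -30], [0, 0, -50], [0, 0, -70], [0, 0, -80], [0, 0, -80], [0, 0, -80], [0, 0, -80], [0, 0, -80]], "rot": [[0, 0, 0], [0, 0, 0], [0, 0, 0], [0, 0, 0], [0, 0, 0], [0, 0, 0], [0, 0, 0], [0, 0, 0], [0, 0, 0], [0, 0, 0]], "grip": [0, 0, 0, 0, 0, 0, 0, 0, 0, 0]}}

```text
time_s: 11.5
eef_pos: [0.5017, -0.1626, 0.2057]
eef_rot: [-0.0, 0.997, -0.079, -0.001]
wrist_force: [0.5, -1.5, 0.1]
opening: -0.002
grasp_force: 0.0
```

Run:
```python
from bench import readout, vision
import cv2, numpy as np
a=vision.camera("side")["color"][60:300,180:430,::-1]; b=vision.camera("top")["color"][100:340,250:500,::-1]
cv2.imwrite("pics/both3.png",cv2.resize(np.hstack([a,b]),None,fx=1.6,fy=1.6))
o=readout.get_obs(); print(o["time_s"],o["eef_pos"],o["wrist_force"])
```

```text
11.6 [ 0.50176929 -0.16268548  0.20589969] [-0.17640271 -0.51063691  0.63938271]
```

View pics/both3.png

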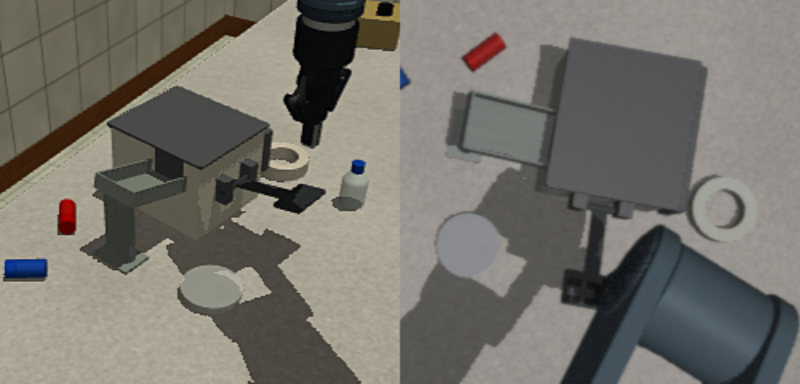

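The lid is shut, with its front edge at about (205,165) in the left half. The lever is back up, the chute is empty, the bystanders haven't moved and the hand is clear.

```bash
python3 -c "
from bench import ctrl
print(ctrl.hand_in())"
```

```text
the job is handed in; nothing more can be done
None
```

The job is handed in (the hand-in gave no verdict): pressing the lever opened the lid and both vials rolled into the bin, then I eased it shut at about 20 mm/s and moved the hand clear without disturbing anything else on the bench.

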